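# Pack the aquarium-care caddy

### The job

Pack the aquarium things into the inserts of the wooden caddy, each in the middle of its insert: the low wide food pot upright in the large round well, the dropper bottle upright in the small round well, the magnet glass cleaner flat and lengthways in the channel, handle up, and the top cup of the nested pair upright on the slotted drip grid. Lift that cup off without dragging up the cup under it. Set things down, do not drop them, and leave the lower cup and the salt shaker standing where they are.

Things in the scene. Friction and masses are not known exactly. Their poses are not given: they have to be found in the camera images.
- pellet_pot: low wide screw-lid food pot, dark body with a blue flat lid, upright cylinder 64 mm across, 62 mm tall; about 0.08 kg. Origin at the centre of its underside, z up. Goes in the large round well. (The taller red-lidded pot far off at the back left is part of the room.)
- magnet_cleaner: black magnet glass cleaner, a rounded block 84 x 44 mm, 27 mm high, with a small bar handle on top up to 44 mm; about 0.2 kg. Origin at the centre of its underside, z up; its long axis lies 115 degrees (2.007 rad) anticlockwise, seen from above, of its x axis. Grip it across the 44 mm by its upright sides (4 to 27 mm height). Goes flat in the channel.
- dropper_bottle: brown glass bottle with a black dropper top; round body 33 mm across up to 70 mm height, then neck and rubber bulb up to 102 mm; about 0.07 kg. Origin at the centre of its underside, z up. Goes in the small round well.
- top_cup: upper of two equal nested white cups; sizes and origin as lower_cup; 0.05 kg. It rests on the lower cup's solid foot, 20 mm higher, about 1.5 mm play around: its rim is 84 mm, its collar's lower edge 67 mm above the worktop. The lower cup's equally wide collar ends 3 mm below that (64 mm), so grip only the top collar, 17 mm high. Goes upright on the drip grid.
- lower_cup: lower of the two nested cups, on the worktop; stays. white plastic dosing cup, open top, 64 mm tall: a cone 38 mm across at the foot widening to 56 mm at 45 mm height, then an upright collar 64 mm across from 47 to 64 mm height; solid foot 20 mm thick, wall 2.4 mm. Origin at the centre of its underside, z up.
- salt_shaker: glass salt shaker with a rounded grey metal cap, 44 mm across, 90 mm tall, a kitchen thing that stays. Origin at the centre of its underside, z up.
- large_round_well: insert with the largest round well, 80 mm across, for the low wide pot. Well 16 mm deep: floor 8 mm, insert top 24 mm above the origin. Insert 98 x 98 mm, fixed in the wooden tray; origin at the centre of its underside, 6 mm above the worktop; x, y along its sides, z up. Tray 224 x 224 mm, rim 22 mm high, turned up to 20 degrees; four inserts 2 x 2, 104 mm between centres, order varies.
- channel: insert with a straight channel along its x axis, 60 mm wide between two rails and open at both ends, for the magnet cleaner, which lies lengthways in it at its middle. Channel floor 14 mm, rail tops 24 mm above the origin. Insert 98 x 98 mm, fixed in the wooden tray; origin at the centre of its underside, 6 mm above the worktop; x, y along its sides, z up.
- small_round_well: insert with a small round well, 48 mm across, for the dropper bottle. Well 16 mm deep: floor 8 mm, insert top 24 mm above the origin. Insert 98 x 98 mm, fixed in the wooden tray; origin at the centre of its underside, 6 mm above the worktop; x, y along its sides, z up.
- drip_grid: low flat insert of seven parallel bars with slots between them, bars 8 mm wide, their flat top 16 mm above the origin; the cup stands on the bars at its middle. Insert 98 x 98 mm, fixed in the wooden tray; origin at the centre of its underside, 6 mm above the worktop; x, y along its sides, z up.
Mind the look-alikes: they are no part of the job. What is shaped like the magnet_cleaner but green, orange or turquoise is not meant.

How it is judged:
By the outcome, as a careful person would: the job done as asked, in the order asked, and still so for the second after the job is handed in, with the robot touching nothing.
It also fails if it takes over 106 s, if anything falls off the work surface, if the arm or the gripper's body presses on something with over 40 N, if the wrist force passes 120 N, or if a joint passes its speed limit or range.

### The arm

A 6-joint arm with a two-finger parallel gripper is mounted at the origin on the work surface; the furniture and walls round the work are solid. World frame = base frame: x ahead of the robot, y to its left, z up, the work surface at z = 0. Lengths are in m, angles in rad, forces in N, time in s.
With the tool pointing down it reaches from about 0.35 to 0.775 m from the base axis. Payload 5.5 kg.
Tool frame: the origin (TCP) lies where the fingers leave the gripper's body, on its centre line; the fingertips stand env.tip_reach ahead of it and the grasp point (between the pads) lies 54 mm ahead of it (env.tip_reach is the distance from the TCP to the fingertips, in m); z points along the fingers, y is the line along which they close (so a half turn about z gives the same grasp; the last joint's range is limited). The gripper opens to 85 mm and grips with 20 to 120 N. Pads are 22 mm wide; open, the fingers measure 114 mm over their backs; the gripper's body (76 mm by 85 mm) begins 54 mm behind the grasp point. The pads swing forward as they close: fully open they stand 13 mm farther back than shut.
Start: joints at [1.134, 0.313, 0.046, 1.304, 0, 1.431], TCP at [0.168, 0.55, 0.304] pointing down, gripper open.
Joint ranges: [-2.76, 2.76], [-0.86, 1.69], [-1.03, 1.26], [-2.2, 2.34], [-1.47, 1.5], [-3.14, 3.14]. Speed limits (rad/s): [2.57, 2.57, 3.14, 3.14, 3.14, 3.14].

### API

Orientations are given as a unit quaternion [w, x, y, z].
In Python, from workcell import status, optics, hand_in, env gives the robot as it stands.
- The arm moves only by the shell command python3 -m handwheel 'ROWS' [FORCE]. ROWS is a JSON object whose one key "deltas" holds a list of rows, each a list of 5 numbers: the opening, from -1 (shut) to 1 (fully open), then the shift along the tool's x, y, z in units of 40 mm (1.0 is 40 mm), then the turn about the tool's z in units of 10 degrees (1.0 is 10 degrees). In form: {"deltas": [[jaw, x, y, z, roll], ...]}. A call has 1 to 20 rows; each row shifts and turns the commanded pose from where the row before left it, along the tool's axes as they then stand; what a row does not reach is not made up. A row lasts 1/8 s, in which the tool goes at most 62.5 mm and 10.7 degrees, less where a joint would pass 70% of its speed; a pose out of reach is approached as far as the arm can. A call is refused whole if a number of a shift passes 1 or a number of a turn 1, either way. A call with a gripper value outside its range is refused whole. The fingers move at their own pace and stop on an object; FORCE is the grip in N (left out, the last holds). Time passes only in rows, so rows that do not move let the fingers close. It gives the time, the measured TCP pose, the force, the opening and the grip force at its end, in the units of the state.
- status.get_state(): the state, without advancing time (a new reading comes with each control period).
- optics.read_camera(name): name is "side" or "top"; returns a dict with "frame" (400x640x3 uint8, red, green, blue), "depth" (400x640 float32, m along the optical axis (not along the pixel's ray), 0 where there is no reading), "vfov" (degrees; the focal length in pixels is half the picture's height over the tangent of half this angle, whatever the lens; pixels are square), "cx", "cy" (the principal point, pixels), "origin" and "attitude" of the camera in the world. Camera axes: x right, y down, z forward; pixel columns grow to the right and rows downward; lengths in m; the calibration is good to about 2 mm. A picture is of the moment at which its call begins.
- hand_in(): hands the job in; it is judged then, once.
The state is a dict: "clock": time; "joint_pos": joint angles; "qvel": joint speeds; "tau": joint torques, N m; "tcp_pos": TCP position; "orientation": TCP orientation; "wrist_force": force on the tool from outside, world axes, zero at the start; "ft_torque": the same for the moment, N m; "finger_gap": finger opening in m; "grip_force": force on a finger pad.
Only numpy, scipy, OpenCV 4.12 (cv2) and the standard library are available. Lean on these libraries where they do the work, as an engineer would, in place of code of your own. Each camera call takes 0.05 s, during which the arm holds its last target. There are 200 camera calls.

## Working session

There is one attempt and no reset: what is moved stays moved. The work goes in short steps, Python scripts to look and compute and a shell command to move; the robot and the scene stay as the last step left them, time stands still between calls to the robot, and variables do not carry over. Pictures are saved under pics/ and viewed, at most 14 in all, crops included, and the job is handed in when it is done.

```bash
mkdir -p pics; ls; python3 - <<'E'
from workcell import status, optics, env
import cv2, json
s=status.get_state()
print({k:(v.tolist() if hasattr(v,'tolist') else v) for k,v in s.items()}, env.tip_reach)
import numpy as np
for n in ("side","top"):
    r=optics.read_camera(n)
    cv2.imwrite(f"pics/{n}0.png",cv2.cvtColor(r["frame"],cv2.COLOR_RGB2BGR))
    np.savez(f"{n}0.npz",**r)
    print(n,{k:v for k,v in r.items() if k not in("frame","depth")},r["depth"].min(),r["depth"].max())
E
```

```text
pics
{'clock': 0.0, 'joint_pos': [1.134408936047096, 0.31404171321307284, 0.04498873515598301, 1.303573607960087, -2.1769402499050712e-05, 1.4311875115693709], 'qvel': [-9.906792091785526e-05, 0.0002689512441807763, 0.0003186823033546502, 0.0003706949770951565, -0.00028493972445386013, -0.0008112646168654126], 'tau': [0.0011961564086959697, -48.06242108345032, 29.853379726409912, 0.01905381039250642, -0.00016835210772114806, 1.2360303287550778e-05], 'tcp_pos': [0.16801715425498218, 0.5495241923017514, 0.3029892151832924], 'orientation': [-0.0002494908869196826, 0.14784524186730444, 0.9890100843149933, -0.0008805309450958414], 'wrist_force': [0.44516142210255, -0.1028519247595832, -0.04360327198671382], 'ft_torque': [-0.0004412090221209551, -0.026942031780891357, 0.009230295739699341], 'grip_force': 0.0, 'finger_gap': 0.08558162767326251} 0.0726
side {'vfov': 52.508479782419144, 'cx': 324.49248620080516, 'cy': 207.83343924787204, 'origin': array([0.39241044, 0.87705139, 0.61304164]), 'attitude': array([ 0.03565548, -0.06980643,  0.87695275, -0.47414094])} 0.0 3.9999974
top {'vfov': 43.57204426604882, 'cx': 318.63522515048146, 'cy': 199.88901368052174, 'origin': array([0.26186369, 0.04729859, 1.47611341]), 'attitude': array([ 0.0659742 , -0.69553654,  0.71339554, -0.05425055])} 0.0 2.6552105
```

View pics/side0.png

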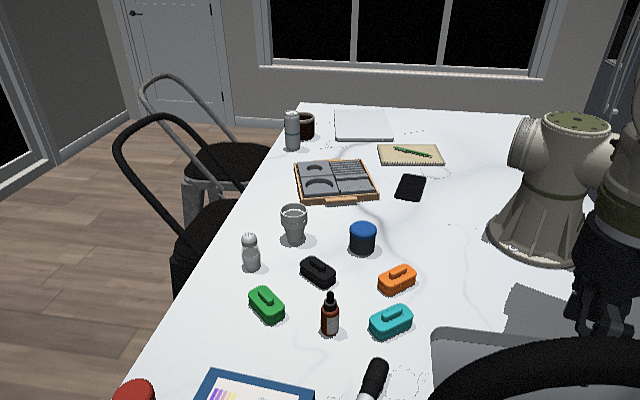

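View pics/top0.png

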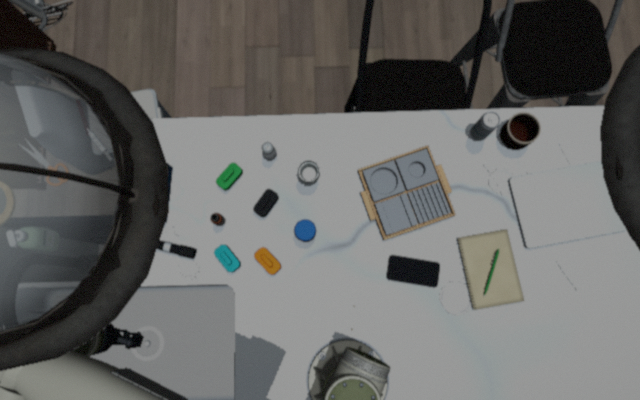

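The side picture shows the tray around (336,182), nested cups (293,225), shaker (251,253), pot (362,238), black cleaner (318,272) and bottle (330,315). The top picture shows them at (406,193), (308,173), (268,151), (305,230), (265,203) and (218,219). Next come enlarged crops and the depth clouds.

```bash
cat > h.py <<'E'
import numpy as np, cv2
from scipy.spatial.transform import Rotation as R
def load(f): return dict(np.load(f))
def cam(r):
    q=r["attitude"]; return R.from_quat([q[1],q[2],q[3],q[0]]).as_matrix(), 200/np.tan(np.radians(float(r["vfov"]))/2)
def ray(r,u,v):
    M,f=cam(r); return np.array([(u-r["cx"])/f,(v-r["cy"])/f,np.ones_like(u,dtype=float)]).T@M.T
def atz(r,u,v,z):
    d=ray(r,np.asarray(u,float),np.asarray(v,float)); o=r["origin"]; return o+d*((z-o[2])/d[...,2])[...,None]
def cloud(r):
    v,u=np.mgrid[0:400,0:640]; u=u.astype(float);v=v.astype(float)
    d=np.stack([u,v],-1).reshape(-1,2); P=r["origin"]+ray(r,d[:,0],d[:,1])*r["depth"].reshape(-1,1)
    return P.reshape(400,640,3)
def two(r1,p1,r2,p2):
    a=ray(r1,*map(float,p1));b=ray(r2,*map(float,p2));o1,o2=r1["origin"],r2["origin"]
    t=np.linalg.lstsq(np.array([a,-b]).T,o2-o1,rcond=None)[0]
    A=o1+a*t[0];B=o2+b*t[1]; return (A+B)/2,np.linalg.norm(A-B)
E
python3 - <<'E'
from h import *
s,t=load("side0.npz"),load("top0.npz")
for n,r,pix in(("side",s,dict(tray=(336,182),cup=(293,210),shaker=(250,238),pot=(362,228),cl=(318,268),bot=(330,297),table=(400,220))),("top",t,dict(tray=(406,193),cup=(308,173),shaker=(268,151),pot=(305,230),cl=(265,203),bot=(218,219),table=(330,280)))):
    P=cloud(r)
    print(n,{k:np.round(np.nanmedian(P[v-1:v+2,u-1:u+2].reshape(-1,3),0),3).tolist() for k,(u,v) in pix.items()})
def crop(r,u0,u1,v0,v1,k,name):
    c=cv2.resize(cv2.cvtColor(r["frame"],cv2.COLOR_RGB2BGR)[v0:v1,u0:u1],None,fx=k,fy=k,interpolation=cv2.INTER_CUBIC)
    for u in range((u0+9)//10*10,u1,10):
        cv2.line(c,((u-u0)*k,0),((u-u0)*k,6),(0,0,255),1)
        if u%20==0: cv2.putText(c,str(u),((u-u0)*k+2,14),0,.4,(0,0,255))
    for v in range((v0+9)//10*10,v1,10):
        cv2.line(c,(0,(v-v0)*k),(6,(v-v0)*k),(0,0,255),1); cv2.putText(c,str(v),(8,(v-v0)*k+4),0,.4,(0,0,255))
    cv2.imwrite("pics/"+name,c)
crop(t,205,335,135,250,6,"tobj.png"); crop(t,350,460,140,245,5,"ttray.png")
crop(s,225,425,200,345,4,"sobj.png"); crop(s,285,385,150,210,8,"stray.png")
E
```

```text
side {'tray': [0.52, -0.164, 0.02], 'cup': [0.596, 0.071, 0.065], 'shaker': [0.655, 0.223, 0.086], 'pot': [0.423, 0.116, 0.062], 'cl': [0.505, 0.238, 0.036], 'bot': [0.461, 0.372, 0.092], 'table': [0.33, -0.021, 0.0]}
top {'tray': [0.526, -0.189, 0.009], 'cup': [0.59, 0.098, 0.039], 'shaker': [0.649, 0.21, 0.084], 'pot': [0.42, 0.109, 0.06], 'cl': [0.504, 0.225, 0.042], 'bot': [0.457, 0.356, 0.067], 'table': [0.278, 0.041, 0.001]}
```

View pics/tobj.png

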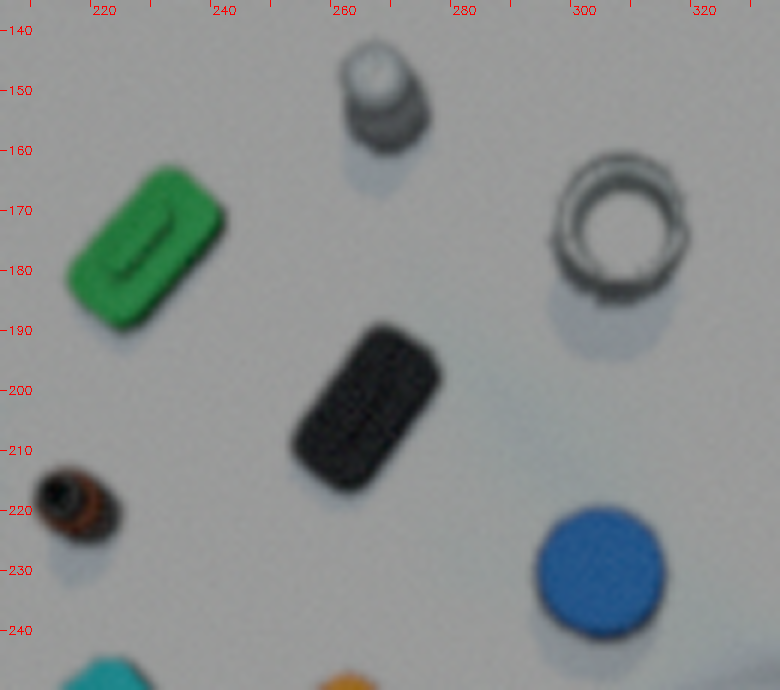

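View pics/ttray.png

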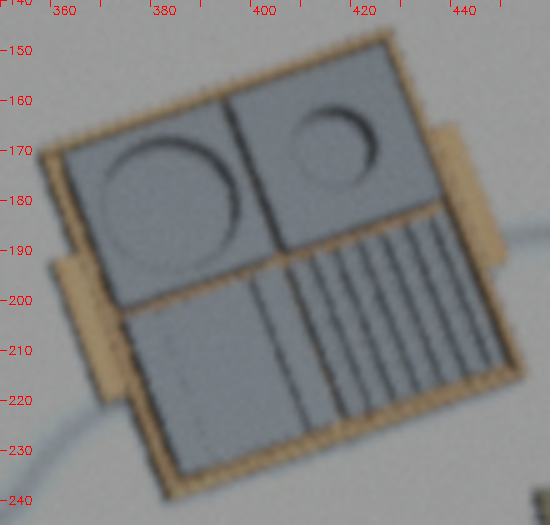

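View pics/sobj.png

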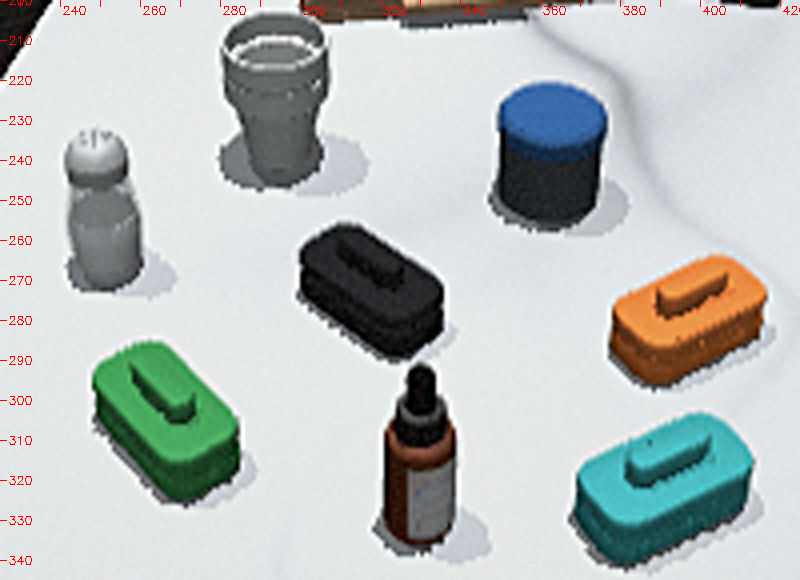

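View pics/stray.png

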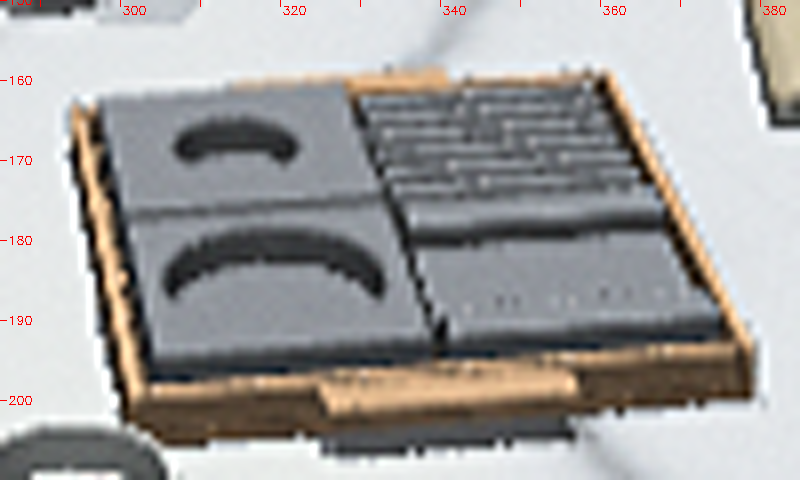

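The crops show clean outlines. Top tray corners are (358,170.4), (427.6,146.4), (454.4,215), (384,240). Side corners are (300.6,200.4), (379,193.8), (360.6,159), (294.4,162.9). The large well is at the near left (top 383,181), the small well at top 417,169, the channel at 394,211 and the grid at 430,200. Now I fit them and compare the two views.

```bash
cat > fit.py <<'E'
from h import *
from scipy.optimize import least_squares
def circ(P,r=None):
    f=(lambda p:np.hypot(P[:,0]-p[0],P[:,1]-p[1])-(r if r else p[2]))
    s=least_squares(f,[*P[:,:2].mean(0),.03],loss="soft_l1",f_scale=.001); return np.round(s.x,4),np.round(np.abs(s.fun).mean(),4)
def near(P,c,rad,z0,z1):
    Q=P.reshape(-1,3); return Q[(np.hypot(Q[:,0]-c[0],Q[:,1]-c[1])<rad)&(Q[:,2]>z0)&(Q[:,2]<z1)]
E
python3 - <<'E'
from fit import *
s,t=load("side0.npz"),load("top0.npz")
C=[("side",cloud(s)),("top",cloud(t))]
print("tray corners 2view")
K=[]
for p,q in zip([(358,170.4),(427.6,146.4),(454.4,215),(384,240)],[(300.6,200.4),(294.4,162.9),(360.6,159),(379,193.8)]):
    X,e=two(t,p,s,q); K.append(X); print(X.round(4),round(e,4), atz(t,*p,.022)[:2].round(4),atz(s,*q,.022)[:2].round(4))
K=np.array(K); print("mean",K.mean(0).round(4),[round(np.linalg.norm(K[i]-K[i-1]),4) for i in range(4)],[round(np.degrees(np.arctan2(*(K[i]-K[i-1])[[1,0]])),1) for i in range(4)])
print("pot lid 2view",two(t,(305.1,230.4),s,(363.1,228.9)))
print("cup rim 2view",two(t,(308.5,171.7),s,(293.6,210)))
print("bulb 2view",two(t,(215.3,217.2),s,(330.2,292.5)))
print("cleaner ctr 2view(27mm top)",two(t,(265.9,202.5),s,(318,266)))
print("shaker top",two(t,(267.2,147),s,(249,234)))
print("well L",two(t,(383.8,181.8),s,(319,183.5)),"S",two(t,(416.8,169.5),s,(314,168)))
for n,P in C:
    q=near(P,(.42,.11),.06,.05,.07);lid=q[q[:,2]>np.percentile(q[:,2],30)]
    rc,_,_=cv2.minAreaRect(lid[:,:2].astype(np.float32)),0,0
    print(n,"pot z",np.median(lid[:,2]).round(4),"minrect",np.round(rc[0],4),np.round(rc[1],4),"n",len(lid))
    side=near(P,(.42,.11),.06,.01,.045); 
    if len(side)>20: print("  pot side fit",circ(side,.032),len(side))
    q=near(P,(.59,.08),.06,.076,.10); print("  rim zmax",np.percentile(q[:,2],95) if len(q) else 0, len(q), cv2.minEnclosingCircle(q[:,:2].astype(np.float32)) if len(q) else 0)
    q=near(P,(.59,.08),.06,.05,.062); print("  collar low",circ(q,.032) if len(q)>5 else 0,len(q))
    q=near(P,(.46,.36),.04,.01,.066); print("  bottle",circ(q,.0165),circ(q),len(q))
    q=near(P,(.65,.215),.05,.01,.09); print("  shaker",circ(q,.022),len(q),q[:,2].max())
    q=near(P,(.5,.225),.07,.02,.05); rc=cv2.minAreaRect(q[:,:2].astype(np.float32)); print("  cleaner",np.round(rc[0],4),np.round(rc[1],4),rc[2],np.median(q[:,2]),len(q))
    print("  table z",np.median(near(P,(.45,0),.05,-.02,.02)[:,2]))
E
```

```text
tray corners 2view
[ 0.6018 -0.051   0.0151] 0.0043 [ 0.598  -0.0507] [ 0.6016 -0.0409]
[ 0.6672 -0.2616  0.0202] 0.0019 [ 0.6657 -0.2613] [ 0.6674 -0.2585]
[ 0.459  -0.3276  0.0185] 0.0037 [ 0.4567 -0.3266] [ 0.4605 -0.3211]
[ 0.3903 -0.119   0.0169] 0.0019 [ 0.3889 -0.1183] [ 0.3913 -0.1107]
mean [ 0.5296 -0.1898  0.0177] [np.float64(0.2221), np.float64(0.2206), np.float64(0.2184), np.float64(0.2197)] [np.float64(17.8), np.float64(-72.8), np.float64(-162.4), np.float64(108.2)]
pot lid 2view (array([0.4200222 , 0.10872154, 0.05472643]), np.float64(0.001625128125641115))
cup rim 2view (array([0.58659139, 0.09487119, 0.08031565]), np.float64(0.00382340242792606))
bulb 2view (array([0.4606113 , 0.35863857, 0.08966847]), np.float64(0.0031312626840284408))
cleaner ctr 2view(27mm top) (array([0.50761782, 0.22357859, 0.02839321]), np.float64(0.000380615325890946))
shaker top (array([0.65959594, 0.2117905 , 0.08738202]), np.float64(0.0010532809788658829))
well L (array([ 0.56209835, -0.12449308,  0.03094956]), np.float64(0.005296500392293506)) S (array([ 0.59600839, -0.22405174,  0.02716088
[... 522 characters left out ...]
032)) 589 0.0897985313134535
  cleaner [0.5084 0.2276] [0.045  0.0851] 54.055381774902344 0.0302999635797655 593
  table z 7.835837781028365e-05
top pot z 0.0626 minrect [0.4228 0.1096] [0.0569 0.0596] n 268
  rim zmax 0.08774649955550913 74 ((0.5897939205169678, 0.0960506945848465), 0.03243394196033478)
  collar low (array([0.5814, 0.0969, 0.03  ]), np.float64(0.0045)) 64
  bottle (array([0.4631, 0.3656, 0.03  ]), np.float64(0.0013)) (array([0.4625, 0.3649, 0.0156]), np.float64(0.0013)) 91
  shaker (array([0.6667, 0.2154, 0.03  ]), np.float64(0.005)) 195 0.08981498630016493
  cleaner [0.509  0.2261] [0.0445 0.0832] 53.56390380859375 0.030407905513443523 402
  table z -0.00044237634430532857
```

```bash
cat > go.py <<'E'
import sys; from h import *
from workcell import status
# usage: go.py x y z [closing-line yaw deg]  -> remaining shift in rows units (tool frame), roll in rows units
x,y,z=map(float,sys.argv[1:4]); s=status.get_state(); q=s["orientation"]
M=R.from_quat([q[1],q[2],q[3],q[0]]).as_matrix(); d=np.array([x,y,z])-s["tcp_pos"]
cur=np.degrees(np.arctan2(M[1,1],M[0,1])); out=f"clock {s['clock']:.2f} tcp {np.round(s['tcp_pos'],4)} yaw {cur:.2f} gap {s['finger_gap']:.4f} grip {s['grip_force']:.1f} F {np.round(s['wrist_force'],1)} tilt {np.degrees(np.arccos(-M[2,2])):.2f} j {np.round(s['joint_pos'],2)}"
print(out); print("shift now",np.round(M.T@d/.04,2))
if len(sys.argv)>4:
    w=float(sys.argv[4]); dy=(w-cur+90)%180-90
    for turn in (dy,dy-180*np.sign(dy)):
        M2=R.from_euler("z",turn,degrees=True).as_matrix()@M
        print("roll",round(-turn/10,2),"then shift",np.round(M2.T@d/.04,2))
E
python3 - <<'E'
from fit import *
s,t=load("side0.npz"),load("top0.npz")
def model(U):
    a,b=U[:,0],U[:,1]; h=np.full(len(a),.006)
    h=np.where((abs(a)>.106)|(abs(b)>.106),.022,h)
    A=abs(abs(a)-.052);B=abs(abs(b)-.052); ins=(A<.049)&(B<.049)
    r=np.hypot(A,B); L=ins&(a>0)&(b>0);S=ins&(a>0)&(b<0);C=ins&(a<0)&(b>0);G=ins&(a<0)&(b<0)
    h=np.where(L,np.where(r<.04,.014,.03),h);h=np.where(S,np.where(r<.024,.014,.03),h)
    h=np.where(C,np.where(B<.03,.02,.03),h);h=np.where(G,.022,h)
    return np.where((abs(a)>.112)|(abs(b)>.112),0,h)
from scipy.ndimage import gaussian_filter
from scipy.optimize import minimize
g=np.mgrid[-.17:.17:.001,-.17:.17:.001]; H=gaussian_filter(model(g.reshape(2,-1).T).reshape(g.shape[1:]),1.5)
from scipy.ndimage import map_coordinates
def fit(P):
    Q=P.reshape(-1,3);Q=Q[(np.hypot(Q[:,0]-.53,Q[:,1]+.19)<.16)&(Q[:,2]>-.01)&(Q[:,2]<.05)]
    def cost(p):
        c,si=np.cos(p[2]),np.sin(p[2]);d=Q[:,:2]-p[:2];a=d[:,0]*c+d[:,1]*si;b=-d[:,0]*si+d[:,1]*c
        h=map_coordinates(H,[(a+.17)/.001,(b+.17)/.001],order=1,mode="nearest")
        return np.minimum(abs(Q[:,2]-h-p[3]),.01).mean()
    best=min((minimize(cost,[.53+i,-.19+j,.31,0],method="Nelder-Mead",options=dict(initial_simplex=np.array([.53+i,-.19+j,.31,0])+np.vstack([np.zeros(4),np.diag([.006,.006,.05,.002])]),xatol=1e-5,fatol=1e-8)) for i in(-.004,.004) for j in(-.004,.004)),key=lambda m:m.fun)
    return best.x,best.fun,len(Q)
for P in(cloud(s),cloud(t)): 
    x,f,n=fit(P);print(x.round(4),np.degrees(x[2]).round(2),f,n)
    c,si=np.cos(x[2]),np.sin(x[2])
    for k,(a,b) in dict(L=(1,1),S=(1,-1),C=(-1,1),G=(-1,-1)).items(): print(k,np.round([x[0]+.052*(a*c-b*si),x[1]+.052*(a*si+b*c)],4))
# gripper
P=cloud(s).reshape(-1,3);Q=P[(np.hypot(P[:,0]-.168,P[:,1]-.5495)<.08)&(P[:,2]>.2)]
print("gripper lowest",np.sort(Q[:,2])[:12].round(4),len(Q))
E
python3 go.py .422 .109 .2 0
```

```text
[ 5.312e-01 -1.887e-01  3.092e-01  2.000e-04] 17.71 0.0030629463916546362 4470
L [ 0.5649 -0.1233]
S [ 0.5965 -0.2224]
C [ 0.4658 -0.155 ]
G [ 0.4974 -0.254 ]
[ 5.323e-01 -1.897e-01  3.122e-01 -4.000e-04] 17.89 0.003689724390530625 8831
L [ 0.5658 -0.1242]
S [ 0.5978 -0.2232]
C [ 0.4669 -0.1562]
G [ 0.4988 -0.2551]
gripper lowest [0.243  0.2433 0.2436 0.2436 0.2436 0.2439 0.244  0.2441 0.2442 0.2443
 0.2444 0.2445] 11076
clock 0.10 tcp [0.1681 0.5495 0.3031] yaw 72.99 gap 0.0854 grip 0.0 F [-0.2  0.7  0.7] tilt 0.09 j [ 1.13  0.31  0.05  1.3  -0.    1.43]
shift now [-9.29 -8.67  2.59]
roll 7.3 then shift [-11.01   6.35   2.56]
roll -10.7 then shift [11.01 -6.34  2.59]
```

The tray fits from the two views agree within 1.3 mm: L (.565,-.124), S (.597,-.223), C (.466,-.156), G (.498,-.2545), turned 17.8°. The measured open fingertips are 60 mm below the TCP. Going to the pot.

```bash
python3 -m handwheel '{"deltas":[[1,-0.4,-0.36,0,0],[1,-0.77,-0.72,0.1,0],[1,-0.77,-0.72,0.1,0],[1,-0.77,-0.72,0.1,0],[1,-0.77,-0.72,0.1,0],[1,-0.77,-0.72,0.1,0],[1,-0.77,-0.72,0.1,0],[1,-0.77,-0.72,0.2,0],[1,-0.77,-0.72,0.2,0],[1,-0.77,-0.72,0.3,0],[1,-0.77,-0.72,0.4,0],[1,-0.77,-0.72,0.5,0],[1,-0.42,-0.39,0.5,0],[1,0,0,0,0],[1,0,0,0,0]]}' 40; python3 go.py .422 .109 .09
```

```text
clock: 1.98
tcp_pos: [0.4218, 0.1099, 0.1961]
orientation: [-0.0, 0.148, 0.989, 0.0]
wrist_force: [0.7, 0.8, 1.0]
finger_gap: 0.0853
grip_force: 0.0
clock 1.98 tcp [0.4218 0.1099 0.1961] yaw 72.99 gap 0.0853 grip 0.0 F [0.7 0.8 1. ] tilt 0.04 j [ 0.07  0.11 -0.48  0.97  0.    0.37]
shift now [-0.01 -0.02  2.65]
```

```bash
python3 -m handwheel '{"deltas":[[1,0,-0.02,0.6,0],[1,0,0,0.6,0],[1,0,0,0.6,0],[1,0,0,0.5,0],[1,0,0,0.35,0],[1,0,0,0,0],[0,0,0,0,0],[-0.3,0,0,0,0],[-1,0,0,0,0],[-1,0,0,0,0],[-1,0,0,0,0],[-1,0,0,0,0],[-1,0,0,0,0],[-1,0,0,0,0]]}' 40; python3 go.py .5653 -.1238 .25
```

```text
clock: 3.72
tcp_pos: [0.4226, 0.109, 0.091]
orientation: [0.001, 0.148, 0.989, 0.0]
wrist_force: [-1.5, 1.0, 6.3]
finger_gap: 0.0629
grip_force: 43.9
clock 3.73 tcp [0.4226 0.109  0.091 ] yaw 73.00 gap 0.0629 grip 43.9 F [-1.5  1.   6.3] tilt 0.12 j [ 0.07  0.24 -0.63  0.7   0.    0.36]
shift now [-5.12 -4.52 -3.97]
```

```bash
python3 -m handwheel '{"deltas":[[-1,0,0,-0.2,0],[-1,0,0,-0.5,0],[-1,0,0,-0.8,0],[-1,0,0,-0.8,0],[-1,0,0,-0.4,0],[-1,-0.3,-0.26,0,0],[-1,-0.7,-0.62,0,0],[-1,-0.7,-0.62,0,0],[-1,-0.7,-0.62,0,0],[-1,-0.7,-0.62,0,0],[-1,-0.7,-0.62,0,0],[-1,-0.7,-0.62,0,0],[-1,-0.5,-0.44,0,0],[-1,-0.12,-0.1,0,0],[-1,0,0,0,0],[-1,0,0,0,0]]}'; cat > look.py <<'E'
import sys; from fit import *
from workcell import optics
n=sys.argv[1]
for c in("side","top"): np.savez(f"{c}{n}.npz",**optics.read_camera(c))
E
python3 look.py 1; python3 - <<'E'
from fit import *
for c in("side","top"):
    r=load(c+"1.npz");P=cloud(r);q=near(P,(.565,-.124),.06,.08,.19)
    f=r["frame"].astype(int); m=(f[...,2]>f[...,0]+40)&(f[...,2]>70)&(np.hypot(P[...,0]-.565,P[...,1]+.124)<.07)&(P[...,2]>.08)
    B=P[m]; print(c,"lid pts",len(B),B.min(0).round(3) if len(B) else 0,B.max(0).round(3) if len(B) else 0)
    if len(B)>20: print(circ(B[B[:,2]<np.percentile(B[:,2],70)],.032))
    q=near(P,(.565,-.124),.06,.09,.135); print(len(q),q.min(0).round(4) if len(q) else 0, circ(q,.032) if len(q)>20 else 0)
E
python3 go.py .5653 -.1238 .105
```

```text
clock: 5.72
tcp_pos: [0.5641, -0.1233, 0.1974]
orientation: [-0.001, 0.148, 0.989, 0.0]
wrist_force: [-0.1, -0.6, -0.2]
finger_gap: 0.0628
grip_force: 44.0
side lid pts 43 [ 0.537 -0.139  0.155] [ 0.58  -0.089  0.17 ]
(array([ 0.5657, -0.1229,  0.03  ]), np.float64(0.0013))
174 [ 0.533  -0.1254  0.1078] (array([ 0.5643, -0.1246,  0.03  ]), np.float64(0.0017))
top lid pts 0 0 0
0 0 0
clock 5.83 tcp [ 0.5644 -0.1232  0.1979] yaw 73.05 gap 0.0630 grip 44.0 F [ 1.1  0.7 -1. ] tilt 0.03 j [-0.35  0.37 -0.14  1.06  0.   -0.06]
shift now [-0.03 -0.01  2.32]
```

```bash
python3 -m handwheel '{"deltas":[[-1,-0.02,0,0.4,0],[-1,0,0,0.7,0],[-1,0,0,0.6,0],[-1,0,0,0.35,0],[-1,0,0,0.15,0],[-1,0,0,0.04,0],[-1,0,0,0.03,0],[-1,0,0,0,0]]}'; python3 go.py .5653 -.1238 .1045
```

```text
clock: 6.82
tcp_pos: [0.566, -0.1244, 0.1077]
orientation: [0.001, 0.148, 0.989, -0.0]
wrist_force: [0.8, -0.5, -1.1]
finger_gap: 0.0629
grip_force: 44.0
clock 6.83 tcp [ 0.566  -0.1244  0.1077] yaw 73.00 gap 0.0629 grip 44.0 F [ 0.8 -0.5 -1.1] tilt 0.07 j [-0.35  0.45 -0.26  0.86  0.   -0.06]
shift now [0.02 0.01 0.08]
```

```bash
python3 -m handwheel '{"deltas":[[-1,0,0,0.03,0],[-1,0,0,0.03,0],[-1,0,0,0,0],[-1,0,0,0,0]]}'; python3 -m handwheel '{"deltas":[[-1,0,0,0.02,0],[-1,0,0,0.02,0],[-1,0,0,0,0]]}'
```

```text
clock: 7.32
tcp_pos: [0.5657, -0.1243, 0.1051]
orientation: [0.0, 0.148, 0.989, -0.0]
wrist_force: [-1.2, -0.4, 3.6]
finger_gap: 0.0632
grip_force: 44.1
clock: 7.7
tcp_pos: [0.5657, -0.1243, 0.105]
orientation: [0.001, 0.148, 0.989, -0.0]
wrist_force: [-6.2, 1.8, 14.2]
finger_gap: 0.0628
grip_force: 45.1
```

```bash
python3 -m handwheel '{"deltas":[[-1,0,0,-0.03,0],[0,0,0,0,0],[0.6,0,0,0,0],[1,0,0,0,0],[1,0,0,0,0],[1,0,0,-0.3,0],[1,0,0,-0.7,0],[1,0,0,-1,0],[1,0,0,-1,0],[1,0,0,-0.6,0],[1,0,0,0,0]]}'; python3 look.py 2; python3 - <<'E'
from fit import *
for c in("side","top"):
    P=cloud(load(c+"2.npz"));q=near(P,(.565,-.124),.06,.068,.09);q=q[q[:,2]>np.median(q[:,2])-.003]
    print(c,len(q),np.median(q[:,2]).round(4),np.round(cv2.minEnclosingCircle(q[:,:2].astype(np.float32))[0],4),((q.min(0)+q.max(0))/2).round(4),(q.max(0)-q.min(0)).round(4), circ(near(P,(.565,-.124),.05,.035,.065),.032))
E
python3 go.py .462 .3655 .2 17.8
```

```text
clock: 9.07
tcp_pos: [0.5668, -0.1246, 0.2514]
orientation: [0.003, 0.148, 0.989, -0.001]
wrist_force: [-0.2, 0.4, -0.6]
finger_gap: 0.0852
grip_force: 0.0
side 189 0.0761 [ 0.5657 -0.1205] [ 0.5654 -0.1207  0.076 ] [0.0601 0.0598 0.0063] (array([ 0.5655, -0.1257,  0.03  ]), np.float64(0.0012))
clock 9.18 tcp [ 0.5655 -0.1242  0.2483] yaw 73.00 gap 0.0852 grip 0.0 F [-0.8  0.   0.1] tilt 0.02 j [-0.35  0.34 -0.05  1.18  0.   -0.06]
shift now [ 6.06 10.95  1.21]
roll 5.52 then shift [12.45  1.28  1.2 ]
roll -12.48 then shift [-12.45  -1.28   1.21]
  return _methods._mean(a, axis=axis, dtype=dtype,
  ret = ret.dtype.type(ret / rcount)
Traceback (most recent call last):
ValueError: zero-size array to reduction operation minimum which has no identity
```

```bash
python3 -m handwheel '{"deltas":[[1,0,0,0,0.6],[1,0,0,0,0.9],[1,0,0,0,0.9],[1,0,0,0,0.9],[1,0,0,0,0.9],[1,0,0,0,0.9],[1,0,0,0,0.42]]}'; python3 -m handwheel '{"deltas":[[1,0.5,0.05,0,0],[1,0.95,0.1,0,0],[1,0.95,0.1,0,0],[1,0.95,0.1,0,0],[1,0.95,0.1,0,0],[1,0.95,0.1,0,0],[1,0.95,0.1,0,0],[1,0.95,0.1,0,0],[1,0.95,0.1,0,0],[1,0.95,0.1,0,0],[1,0.95,0.1,0,0],[1,0.95,0.1,0,0],[1,0.95,0.1,0,0],[1,0.55,0.05,0.3,0],[1,0,0,0.4,0],[1,0,0,0.3,0],[1,0,0,0,0]]}'; python3 go.py .462 .3655 .115 17.8
```

```text
clock: 10.05
tcp_pos: [0.5648, -0.1239, 0.2464]
orientation: [-0.002, 0.59, 0.807, -0.0]
wrist_force: [0.3, -0.1, 0.4]
finger_gap: 0.0855
grip_force: 0.0
clock: 12.18
tcp_pos: [0.4624, 0.3643, 0.2064]
orientation: [-0.001, 0.59, 0.808, -0.002]
wrist_force: [0.6, -1.1, 0.0]
finger_gap: 0.0853
grip_force: 0.0
clock 12.18 tcp [0.4624 0.3643 0.2064] yaw 17.72 gap 0.0853 grip 0.0 F [ 0.6 -1.1  0. ] tilt 0.21 j [ 0.53  0.39 -0.09  1.1  -0.    1.79]
shift now [0.03 0.01 2.29]
roll -0.01 then shift [0.03 0.01 2.29]
roll 17.99 then shift [-0.03  0.01  2.29]
```

```bash
python3 -m handwheel '{"deltas":[[1,0.03,0.01,0.6,0],[1,0,0,0.7,0],[1,0,0,0.6,0],[1,0,0,0.3,0],[1,0,0,0.13,0],[1,0,0,0,0],[0,0,0,0,0],[-0.3,0,0,0,0],[-1,0,0,0,0],[-1,0,0,0,0],[-1,0,0,0,0],[-1,0,0,0,0],[-1,0,0,0,0],[-1,0,0,0,0]]}' 30; python3 -m handwheel '{"deltas":[[-1,0,0,-0.2,0],[-1,0,0,-0.5,0],[-1,0,0,-0.8,0],[-1,0,0,-0.8,0],[-1,0,0,-0.8,0],[-1,0,0,-0.4,0],[-1,0,0,0,0],[-1,0,0,0,0]]}'; python3 look.py 3;  python3 go.py .597 -.2228 .25 17.8; python3 - <<'E'
from fit import *
P=cloud(load("side3.npz"));q=near(P,(.462,.365),.04,.08,.16)
print(q.min(0).round(4)); q=q[q[:,2]<q[:,2].min()+.035]; print(circ(q,.0165),len(q))
E
```

```text
clock: 13.92
tcp_pos: [0.463, 0.3672, 0.1156]
orientation: [0.0, 0.589, 0.808, 0.0]
wrist_force: [-0.6, -0.9, 5.3]
finger_gap: 0.0308
grip_force: 30.6
clock: 14.92
tcp_pos: [0.4625, 0.3668, 0.2536]
orientation: [-0.0, 0.589, 0.808, -0.001]
wrist_force: [-0.5, -0.1, -1.2]
finger_gap: 0.0313
grip_force: 30.0
clock 15.03 tcp [0.4623 0.3668 0.2534] yaw 17.79 gap 0.0307 grip 30.0 F [ 0.3  0.9 -0.2] tilt 0.16 j [ 0.53  0.36 -0.01  1.2   0.    1.79]
shift now [-15.06  -1.3    0.1 ]
roll -0.0 then shift [-15.06  -1.3    0.1 ]
roll 18.0 then shift [15.06  1.3   0.07]
[0.4447 0.3661 0.1399]
(array([0.4613, 0.3651, 0.03  ]), np.float64(0.0005)) 172
```

```bash
python3 -m handwheel '{"deltas":[[-1,-0.5,-0.04,0,0],[-1,-0.9,-0.08,0,0],[-1,-0.9,-0.08,0,0],[-1,-0.9,-0.08,0,0],[-1,-0.9,-0.08,0,0],[-1,-0.9,-0.08,0,0],[-1,-0.9,-0.08,0,0],[-1,-0.9,-0.08,0,0],[-1,-0.9,-0.08,0,0],[-1,-0.9,-0.08,0,0],[-1,-0.9,-0.08,0,0],[-1,-0.9,-0.08,0,0],[-1,-0.9,-0.08,0,0],[-1,-0.9,-0.08,0,0],[-1,-0.9,-0.08,0,0],[-1,-0.9,-0.08,0,0],[-1,-0.9,-0.08,0,0],[-1,-0.16,-0.02,0,0],[-1,0,0,0,0],[-1,0,0,0,0]]}'; python3 go.py .597 -.2228 .1296; python3 look.py 4; python3 - <<'E'
from fit import *
P=cloud(load("side4.npz"));q=near(P,(.597,-.222),.05,.1,.18)
print(q.min(0).round(4)); q=q[q[:,2]<q[:,2].min()+.035]; print(circ(q,.0165),len(q))
E
```

```text
clock: 17.52
tcp_pos: [0.5955, -0.222, 0.2549]
orientation: [-0.001, 0.589, 0.808, 0.0]
wrist_force: [-1.1, 0.9, -1.2]
finger_gap: 0.0303
grip_force: 30.0
clock 17.52 tcp [ 0.5955 -0.222   0.2549] yaw 17.83 gap 0.0303 grip 30.0 F [-1.1  0.9 -1.2] tilt 0.06 j [-0.48  0.45  0.13  1.25  0.    0.78]
shift now [-0.03  0.03  3.13]
[ 0.5775 -0.2268  0.1404]
(array([ 0.5948, -0.2239,  0.03  ]), np.float64(0.0014)) 126
```

```bash
python3 -m handwheel '{"deltas":[[-1,0,0.045,0.4,0],[-1,0,0,0.7,0],[-1,0,0,0.7,0],[-1,0,0,0.6,0],[-1,0,0,0.35,0],[-1,0,0,0.15,0],[-1,0,0,0.08,0],[-1,0,0,0.05,0],[-1,0,0,0,0],[-1,0,0,0,0]]}'; python3 -m handwheel '{"deltas":[[-1,0,0,0.03,0],[-1,0,0,0.03,0],[-1,0,0,0,0],[-1,0,0,0,0]]}'
```

```text
clock: 18.88
tcp_pos: [0.598, -0.2224, 0.1344]
orientation: [0.0, 0.589, 0.808, 0.0]
wrist_force: [-0.5, 0.7, -1.0]
finger_gap: 0.0307
grip_force: 30.0
clock: 19.38
tcp_pos: [0.5977, -0.2223, 0.1314]
orientation: [-0.0, 0.589, 0.808, 0.0]
wrist_force: [0.2, -0.6, -1.1]
finger_gap: 0.0313
grip_force: 30.0
```

```bash
python3 -m handwheel '{"deltas":[[-1,0,0,0.025,0],[-1,0,0,0.025,0],[-1,0,0,0,0],[-1,0,0,0,0]]}'; python3 go.py .597 -.2228 .1296
```

```text
clock: 19.88
tcp_pos: [0.5978, -0.2223, 0.1297]
orientation: [0.0, 0.589, 0.808, 0.0]
wrist_force: [-0.7, -0.6, 2.1]
finger_gap: 0.0309
grip_force: 30.3
clock 19.88 tcp [ 0.5978 -0.2223  0.1297] yaw 17.79 gap 0.0309 grip 30.3 F [-0.7 -0.6  2.1] tilt 0.02 j [-0.48  0.53 -0.06  0.98  0.    0.78]
shift now [-0.   -0.02  0.  ]
```

```bash
python3 -m handwheel '{"deltas":[[-0.3,0,0,0,0],[0.2,0,0,0,0],[1,0,0,0,0],[1,0,0,0,0],[1,0,0,0,0],[1,0,0,-0.3,0],[1,0,0,-0.6,0],[1,0,0,-0.9,0],[1,0,0,-0.9,0],[1,0,0,-0.7,-0.4],[1,0,0,0,-0.8],[1,0,0,0,-0.9],[1,0,0,0,-0.9],[1,0,0,0,-0.6],[1,0,0,0,0]]}'; python3 look.py 5; python3 go.py .5085 .2265 .2 54; python3 - <<'E'
from fit import *
r=load("side5.npz");P=cloud(r);q=near(P,(.597,-.222),.04,.035,.08)
print(circ(q,.0165),len(q)); q=near(P,(.597,-.222),.03,.09,.13);print(q[:,2].max(),q.mean(0).round(4))
for c in("side","top"):
    P=cloud(load(c+"5.npz"));q=near(P,(.5085,.2265),.07,.02,.05); rc=cv2.minAreaRect(q[:,:2].astype(np.float32)); print("  cleaner",np.round(rc[0],4),np.round(rc[1],4),rc[2],len(q))
    q=near(P,(.597,-.222),.03,.09,.13);print(c,q.mean(0).round(4) if len(q) else 0)
E
```

```text
clock: 21.75
tcp_pos: [0.5978, -0.2223, 0.2664]
orientation: [0.0, 0.311, 0.95, -0.0]
wrist_force: [0.1, -0.1, 0.7]
finger_gap: 0.0855
grip_force: 0.0
clock 21.85 tcp [ 0.5978 -0.2223  0.2661] yaw 53.69 gap 0.0854 grip 0.0 F [ 0.  -0.6  0.3] tilt 0.04 j [-0.48  0.45  0.15  1.27  0.    0.15]
shift now [8.44 7.72 1.65]
roll -0.03 then shift [8.4  7.77 1.65]
roll 17.97 then shift [-8.4  -7.77  1.66]
(array([ 0.5967, -0.2245,  0.03  ]), np.float64(0.0017)) 132
0.11645960515622866 [ 0.5959 -0.2194  0.1005]
  cleaner [0.5095 0.2274] [0.0445 0.0855] 53.29243087768555 591
side [ 0.5959 -0.2194  0.1005]
  cleaner [0.5094 0.2263] [0.045  0.0831] 54.62334442138672 406
top 0
```

```bash
python3 -m handwheel '{"deltas":[[1,0.4,0.37,0,0],[1,0.8,0.74,0,0],[1,0.8,0.74,0,0],[1,0.8,0.74,0,0],[1,0.8,0.74,0,0],[1,0.8,0.74,0,0],[1,0.8,0.74,0,0],[1,0.8,0.74,0,0],[1,0.8,0.74,0,0],[1,0.8,0.74,0.3,0],[1,0.8,0.74,0.4,0],[1,0,0,0.5,0],[1,0,0,0.4,0],[1,0,0,0,0],[1,0,0,0,0]]}'; python3 go.py .509 .2267 .081 54
```

```text
clock: 23.72
tcp_pos: [0.5105, 0.2266, 0.2021]
orientation: [0.0, 0.311, 0.95, 0.0]
wrist_force: [0.1, -0.4, -0.3]
finger_gap: 0.0855
grip_force: 0.0
clock 23.73 tcp [0.5105 0.2266 0.2021] yaw 53.74 gap 0.0855 grip 0.0 F [ 0.1 -0.4 -0.3] tilt 0.05 j [ 0.27  0.33 -0.18  1.06  0.    0.91]
shift now [ 0.03 -0.02  3.03]
roll -0.03 then shift [ 0.03 -0.02  3.03]
roll 17.97 then shift [-0.03  0.02  3.03]
```

```bash
python3 -m handwheel '{"deltas":[[1,0.03,-0.02,0.5,-0.03],[1,0,0,0.8,0],[1,0,0,0.7,0],[1,0,0,0.6,0],[1,0,0,0.3,0],[1,0,0,0.12,0],[1,0,0,0,0],[0.2,0,0,0,0],[-0.1,0,0,0,0],[-1,0,0,0,0],[-1,0,0,0,0],[-1,0,0,0,0],[-1,0,0,0,0],[-1,0,0,0,0]]}' 60; python3 look.py 6; python3 go.py .509 .2267 .081 54; python3 - <<'E'
from h import *
r=load("side6.npz");P=cloud(r)
Q=P[(np.hypot(P[...,0]-.51,P[...,1]-.227)<.06)&(P[...,2]>.03)]
c=cv2.resize(cv2.cvtColor(r["frame"],cv2.COLOR_RGB2BGR)[200:300,260:380],None,fx=6,fy=6,interpolation=cv2.INTER_CUBIC);cv2.imwrite("pics/g6.png",c)
E
```

```text
clock: 25.48
tcp_pos: [0.5093, 0.2272, 0.0816]
orientation: [0.001, 0.308, 0.951, 0.0]
wrist_force: [-1.0, -0.2, 5.1]
finger_gap: 0.0422
grip_force: 62.0
clock 25.57 tcp [0.5093 0.2272 0.0816] yaw 54.10 gap 0.0428 grip 62.0 F [-0.9  0.   5.8] tilt 0.10 j [ 0.28  0.45 -0.34  0.78  0.    0.9 ]
shift now [-0.   -0.02  0.02]
roll 0.01 then shift [-0.   -0.02  0.02]
roll -17.99 then shift [0.   0.02 0.02]
```

View pics/g6.png

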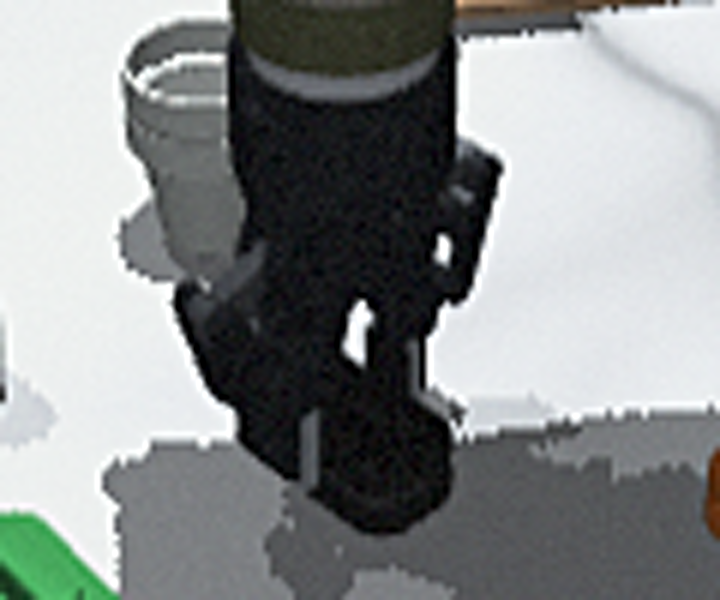

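The cleaner sits between the pads, with the finger's grey edge at about (310,450) in the crop. Now I lift, turn and carry it.

```bash
python3 -m handwheel '{"deltas":[[-1,0,0,-0.2,0],[-1,0,0,-0.5,0],[-1,0,0,-0.9,0],[-1,0,0,-0.9,0],[-1,0,0,-0.9,0],[-1,0,0,-0.6,0],[-1,0,0,0,-0.5],[-1,0,0,0,-0.8],[-1,0,0,0,-0.9],[-1,0,0,0,-0.9],[-1,0,0,0,-0.9],[-1,0,0,0,-0.9],[-1,0,0,0,-0.47],[-1,0,0,0,0],[-1,0,0,0,0]]}'; python3 look.py 7; python3 go.py .4664 -.1556 .24 107.8; python3 - <<'E'
from fit import *
P=cloud(load("side7.npz"));q=near(P,(.509,.227),.06,.13,.21); print(q.min(0).round(4)); q=q[q[:,2]<q[:,2].min()+.026];rc=cv2.minAreaRect(q[:,:2].astype(np.float32));print(rc)
E
```

```text
clock: 27.45
tcp_pos: [0.5086, 0.227, 0.2406]
orientation: [-0.0, -0.154, 0.988, 0.0]
wrist_force: [-0.6, -0.3, -1.4]
finger_gap: 0.042
grip_force: 61.2
clock 27.55 tcp [0.5086 0.227  0.2407] yaw 107.75 gap 0.0425 grip 61.2 F [ 0.5  0.  -1.3] tilt 0.01 j [ 0.28  0.3  -0.12  1.14  0.   -0.03]
shift now [ 3.92 -8.79  0.02]
roll -0.01 then shift [ 3.93 -8.78  0.02]
roll 17.99 then shift [-3.93  8.78  0.02]
[0.4664 0.1973 0.1597]
((0.5073403120040894, 0.24612091481685638), (0.08462131768465042, 0.034558918327093124), 5.982430458068848)
```

```bash
python3 -m handwheel '{"deltas":[[-1,0.2,-0.45,0,0],[-1,0.38,-0.85,0,0],[-1,0.38,-0.85,0,0],[-1,0.38,-0.85,0,0],[-1,0.38,-0.85,0,0],[-1,0.38,-0.85,0,0],[-1,0.38,-0.85,0,0],[-1,0.38,-0.85,0,0],[-1,0.38,-0.85,0,0],[-1,0.38,-0.85,0,0],[-1,0.3,-0.68,0,0],[-1,0,0,0,0],[-1,0,0,0,0]]}'; python3 go.py .4664 -.1556 .1016 107.8; python3 look.py 8; python3 - <<'E'
from fit import *
r=load("side8.npz");P=cloud(r);q=near(P,(.466,-.156),.06,.15,.19);z0=np.percentile(q[:,2],1)
th=np.radians(17.8);e1=np.array([np.cos(th),np.sin(th)]);e2=np.array([-e1[1],e1[0]])
q=q[q[:,2]<z0+.012];d=q[:,:2]-[.4664,-.1556];a=d@e1;b=d@e2
print("zmin",z0.round(4),"along",a.min().round(4),a.max().round(4),"across",b.min().round(4),b.max().round(4),len(q))
m=(abs(a)<.03)&(b>np.median(b)-.005);k=np.polyfit(a[m],b[m],1);print("face slope deg",np.degrees(k[0]),"b0",k[1])
c=cv2.resize(cv2.cvtColor(r["frame"],cv2.COLOR_RGB2BGR)[110:220,280:400],None,fx=5,fy=5,interpolation=cv2.INTER_CUBIC);cv2.imwrite("pics/g8.png",c)
E
```

```text
clock: 29.18
tcp_pos: [0.4662, -0.1554, 0.2406]
orientation: [-0.0, -0.154, 0.988, 0.0]
wrist_force: [0.4, -1.0, -1.7]
finger_gap: 0.0423
grip_force: 61.3
clock 29.18 tcp [ 0.4662 -0.1554  0.2406] yaw 107.73 gap 0.0423 grip 61.3 F [ 0.4 -1.  -1.7] tilt 0.04 j [-0.49  0.18 -0.28  1.11  0.   -0.79]
shift now [-0.01 -0.01  3.48]
roll -0.01 then shift [-0.01 -0.01  3.48]
roll 17.99 then shift [0.   0.   3.48]
zmin 0.161 along -0.038 0.0428 across -0.0001 0.029 125
face slope deg 0.871090535868512 b0 0.022909819881999423
```

View pics/g8.png

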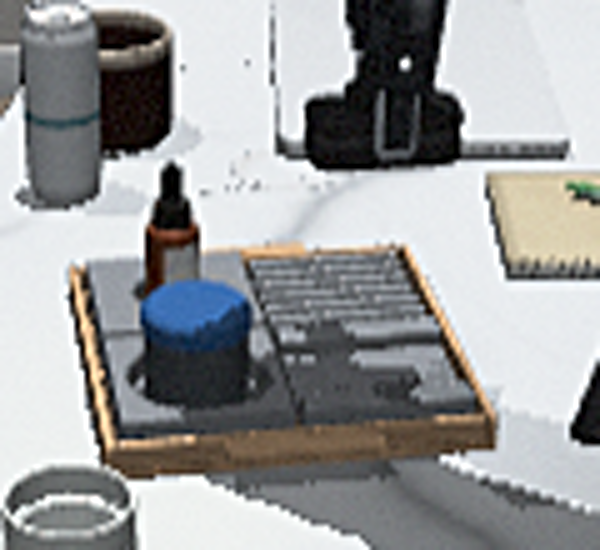

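The cleaner hangs level above the channel, spanning x 305–462 in the crop, about 2.5 mm off towards the pot's side. I correct that and lower it.

```bash
python3 -m handwheel '{"deltas":[[-1,0.06,0,0.4,0],[-1,0,0,0.8,0],[-1,0,0,0.8,0],[-1,0,0,0.7,0],[-1,0,0,0.4,0],[-1,0,0,0.2,0],[-1,0,0,0.06,0],[-1,0,0,0,0],[-1,0,0,0,0]]}'; python3 -m handwheel '{"deltas":[[-1,0,0,0.03,0],[-1,0,0,0.03,0],[-1,0,0,0.02,0],[-1,0,0,0,0],[-1,0,0,0,0]]}'
```

```text
clock: 30.4
tcp_pos: [0.465, -0.1562, 0.107]
orientation: [0.001, -0.155, 0.988, -0.0]
wrist_force: [0.5, -0.2, -1.0]
finger_gap: 0.0424
grip_force: 61.3
clock: 31.02
tcp_pos: [0.4645, -0.156, 0.103]
orientation: [-0.0, -0.155, 0.988, 0.0]
wrist_force: [0.1, 0.4, -2.0]
finger_gap: 0.0421
grip_force: 61.3
```

```bash
python3 -m handwheel '{"deltas":[[-1,0,0,0.025,0],[-1,0,0,0.02,0],[-1,0,0,0,0],[-1,0,0,0,0]]}'
```

```text
clock: 31.52
tcp_pos: [0.4645, -0.156, 0.1017]
orientation: [0.0, -0.155, 0.988, -0.0]
wrist_force: [-2.5, 0.3, 4.8]
finger_gap: 0.0425
grip_force: 62.1
```

```bash
python3 -m handwheel '{"deltas":[[-0.1,0,0,0,0],[0.3,0,0,0,0],[1,0,0,0,0],[1,0,0,0,0],[1,0,0,0,0],[1,0,0,-0.3,0],[1,0,0,-0.7,0],[1,0,0,-0.9,0],[1,0,0,-0.9,0],[1,0,0,-0.5,0],[1,0,0,0,0]]}'; python3 go.py .588 .0965 .2 107.8
```

```text
clock: 32.9
tcp_pos: [0.4655, -0.1565, 0.2356]
orientation: [0.002, -0.155, 0.988, -0.001]
wrist_force: [0.1, 0.1, -0.3]
finger_gap: 0.0851
grip_force: 0.0
clock 32.90 tcp [ 0.4655 -0.1565  0.2356] yaw 107.79 gap 0.0851 grip 0.0 F [ 0.1  0.1 -0.3] tilt 0.27 j [-0.49  0.18 -0.3   1.09  0.   -0.8 ]
shift now [-4.85  5.09  0.89]
roll -0.0 then shift [-4.85  5.09  0.89]
roll 18.0 then shift [ 4.85 -5.08  0.89]
```

```bash
python3 -m handwheel '{"deltas":[[1,-0.35,0.37,0,0],[1,-0.75,0.78,0,0],[1,-0.75,0.78,0,0],[1,-0.75,0.78,0,0],[1,-0.75,0.78,0,0],[1,-0.75,0.78,0,0],[1,-0.6,0.63,0,0],[1,-0.15,0.18,0,0],[1,0,0,0,0],[1,0,0,0,0]]}'; python3 look.py 9; python3 go.py .588 .0965 .15 107.8;  python3 - <<'E'
from fit import *
th=np.radians(17.8);e1=np.array([np.cos(th),np.sin(th)]);e2=np.array([-e1[1],e1[0]])
for c in("side","top"):
    P=cloud(load(c+"9.npz"));q=near(P,(.466,-.156),.06,.037,.075)
    rc=cv2.minAreaRect(q[:,:2].astype(np.float32));d=(np.array(rc[0])-[.4664,-.1556]);print(c,rc,(d@e1).round(4),(d@e2).round(4),len(q))
    h=q[q[:,2]>.052]; print("handle",h.mean(0).round(4),h[:,2].max(),"flat top",np.median(q[(q[:,2]<.052)&(q[:,2]>.042)][:,2]))
P=cloud(load("side9.npz"));q=near(P,(.588,.0965),.05,.07,.095);print("rim",cv2.minEnclosingCircle(q[:,:2].astype(np.float32)),np.percentile(q[:,2],97))
q=q[q[:,2]<.083]; m=q[:,1]>.1; print("collar outer",circ(q[m],.032))
E
```

```text
clock: 34.15
tcp_pos: [0.5865, 0.0958, 0.2329]
orientation: [-0.001, -0.154, 0.988, -0.0]
wrist_force: [0.5, -0.4, 0.1]
finger_gap: 0.0851
grip_force: 0.0
clock 34.25 tcp [0.5868 0.0957 0.2333] yaw 107.71 gap 0.0854 grip 0.0 F [-0.4 -0.1 -0.6] tilt 0.01 j [ 0.03  0.38 -0.03  1.16 -0.   -0.28]
shift now [-0.04  0.01  2.08]
roll -0.01 then shift [-0.04  0.01  2.08]
roll 17.99 then shift [ 0.04 -0.01  2.08]
side ((0.465038001537323, -0.15059858560562134), (0.08329363912343979, 0.04673315957188606), 14.816536903381348) 0.0002 0.0052 327
handle [ 0.4643 -0.1503  0.0593] 0.06611667786265607 flat top 0.049571341761743104
top ((0.46182310581207275, -0.148235484957695), (0.08498472720384598, 0.07180134207010269), 32.5640869140625) -0.0021 0.0084 431
handle [ 0.4617 -0.1545  0.0582] 0.069857168902979 flat top 0.04845522235222788
rim ((0.5895909070968628, 0.0959634780883789), 0.034084856510162354) 0.08505077251618637
collar outer (array([0.5775, 0.1511, 0.03  ]), np.float64(0.0077))
```

```bash
python3 - <<'E'
from h import *
t,s=load("top9.npz"),load("side9.npz")
def c(r,u0,u1,v0,v1,k): return cv2.resize(cv2.cvtColor(r["frame"],cv2.COLOR_RGB2BGR)[v0:v1,u0:u1],None,fx=k,fy=k,interpolation=cv2.INTER_CUBIC)
a,b=c(t,352,462,140,245,5),c(s,285,395,140,206,5)
im=np.vstack([a[80:],b[:250]]);im=cv2.resize(im,None,fx=1,fy=1) if im.shape[0]<=600 else im[:600]
# overlay expected cleaner outline (z=.047) from nominal centre
M=None
cv2.imwrite("pics/p9a.png",a);cv2.imwrite("pics/p9b.png",b)
E
```

```text
(no output)
```

View pics/p9a.png

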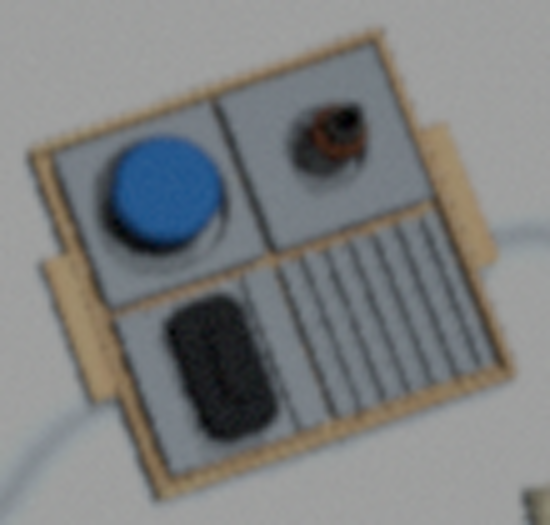

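View pics/p9b.png

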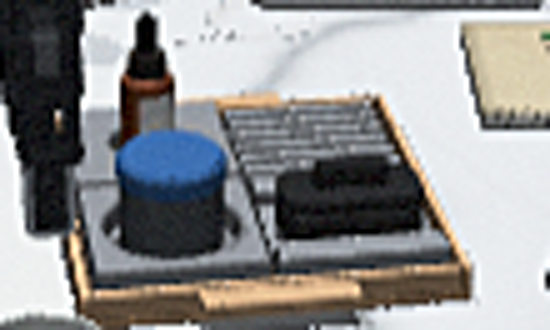

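Top view: pot at crop (163,192), bottle at (330,148), and cleaner centred at about (220,367) and parallel to the tray edges. Side view: all three stand properly. I check the cleaner's centre numerically, then go down to the cup.

```bash
python3 - <<'E'
from fit import *
t=load("top9.npz")
f=t["frame"].astype(int).sum(2); m=np.zeros((400,640),np.uint8); m[196:232,380:412]=(f[196:232,380:412]<130)
n,l,st,ce=cv2.connectedComponentsWithStats(m);k=1+st[1:,4].argmax();v,u=np.nonzero(l==k)
rc=cv2.minAreaRect(np.c_[u,v].astype(np.float32));print(rc,st[k,4],ce[k])
for z in(.034,.047):
    d=(atz(t,*ce[k],z)[:2]-[.4664,-.1556]);c,s=np.cos(.3107),np.sin(.3107);print(z,"e1",d@[c,s],"e2",d@[-s,c])
# box outline angle in world
b=cv2.boxPoints(rc);W=atz(t,b[:,0],b[:,1],.045)
for i in range(2):
    d=W[i+1]-W[i];print(np.linalg.norm(d),np.degrees(np.arctan2(d[1],d[0]))%180)
E
python3 go.py .5885 .0963 .15 107.8
```

```text
((395.7241516113281, 213.31036376953125), (27.11151885986328, 15.227017402648926), 68.19859313964844) 391 [395.80051151 213.41176471]
0.034 e1 -0.0018020395571793722 e2 0.001554028117831469
0.047 e1 -0.0029821323945754177 e2 0.0038451803218528665
0.044377809409774274 110.42122462726857
0.07819322016688916 18.72788512949964
clock 34.25 tcp [0.5868 0.0957 0.2333] yaw 107.71 gap 0.0854 grip 0.0 F [-0.4 -0.1 -0.6] tilt 0.01 j [ 0.03  0.38 -0.03  1.16 -0.   -0.28]
shift now [-0.05  0.    2.08]
roll -0.01 then shift [-0.05  0.    2.08]
roll 17.99 then shift [ 0.05 -0.    2.08]
```

```bash
python3 -m handwheel '{"deltas":[[0.5,-0.05,0,0,0],[0.5,0,0,0,0],[0.5,0,0,0,0],[0.5,0,0,0,0]]}'; python3 look.py 10; python3 go.py .5885 .0963 .133; python3 - <<'E'
from fit import *
for c in("side9.npz","side10.npz"):
    P=cloud(load(c));q=near(P,(.5885,.0963),.08,.12,.22)
    print(c,np.sort(q[:,2])[:15].round(4))
E
```

```text
clock: 34.75
tcp_pos: [0.589, 0.0973, 0.2333]
orientation: [0.0, -0.155, 0.988, 0.0]
wrist_force: [0.6, 0.5, -0.1]
finger_gap: 0.0639
grip_force: 0.0
clock 34.85 tcp [0.589  0.0974 0.2333] yaw 107.80 gap 0.0641 grip 0.0 F [ 0.5  0.5 -0.5] tilt 0.00 j [ 0.03  0.38 -0.03  1.16  0.   -0.28]
shift now [ 0.02 -0.02  2.51]
side9.npz [0.1743 0.1746 0.175  0.1751 0.1756 0.176  0.176  0.1766 0.1766 0.1766
 0.1766 0.1767 0.1776 0.1781 0.179 ]
side10.npz [0.1667 0.1672 0.1674 0.1679 0.1679 0.168  0.1682 0.1691 0.1692 0.1698
 0.1698 0.1704 0.1704 0.1708 0.1711]
```

```bash
python3 -m handwheel '{"deltas":[[1,0.01,-0.02,0,0],[1,0,0,0.5,0],[1,0,0,0.7,0],[1,0,0,0.6,0],[1,0,0,0.4,0],[1,0,0,0.2,0],[1,0,0,0.05,0],[1,0,0,0,0],[1,0,0,0,0]]}' 25; python3 go.py .5885 .0963 .135
```

```text
clock: 35.98
tcp_pos: [0.5894, 0.0965, 0.1361]
orientation: [0.001, -0.155, 0.988, -0.0]
wrist_force: [-0.1, 0.3, 0.6]
finger_gap: 0.0853
grip_force: 0.0
clock 35.98 tcp [0.5894 0.0965 0.1361] yaw 107.80 gap 0.0853 grip 0.0 F [-0.1  0.3  0.6] tilt 0.09 j [ 0.03  0.45 -0.17  0.94  0.   -0.28]
shift now [0.02 0.   0.03]
```

```bash
python3 -m handwheel '{"deltas":[[0.8,0,0,0.02,0],[0.7,0,0,0,0],[0.6,0,0,0,0],[0.5,0,0,0,0],[0.3,0,0,0,0],[0,0,0,0,0],[-0.5,0,0,0,0],[-1,0,0,0,0],[-1,0,0,0,0],[-1,0,0,0,0],[-1,0,0,0,0]]}' 25; python3 look.py 11; python3 go.py .5885 .0963 .135; python3 - <<'E'
from h import *
r=load("side11.npz")
c=cv2.resize(cv2.cvtColor(r["frame"],cv2.COLOR_RGB2BGR)[160:260,240:350],None,fx=6,fy=6,interpolation=cv2.INTER_CUBIC);cv2.imwrite("pics/g11.png",c)
E
```

```text
clock: 37.35
tcp_pos: [0.5892, 0.0964, 0.135]
orientation: [0.0, -0.155, 0.988, -0.0]
wrist_force: [0.1, -0.9, 5.8]
finger_gap: 0.0637
grip_force: 27.0
clock 37.45 tcp [0.5892 0.0965 0.1349] yaw 107.79 gap 0.0638 grip 27.0 F [-0.4 -1.2  5.8] tilt 0.05 j [ 0.03  0.45 -0.17  0.94  0.   -0.28]
shift now [ 0.02  0.   -0.  ]
```

View pics/g11.png

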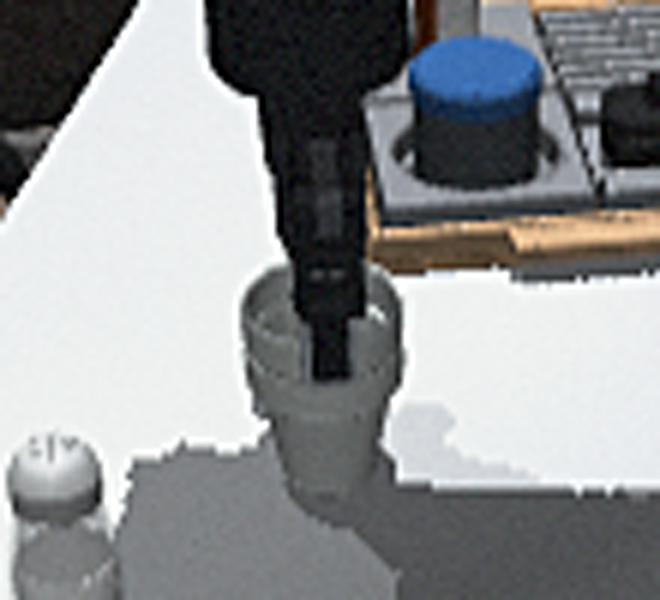

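The fingertip ends at about (330,380), level with the seam between the two collars once parallax is allowed for. I lift gently and check.

```bash
python3 -m handwheel '{"deltas":[[-1,0,0,-0.05,0],[-1,0,0,-0.1,0],[-1,0,0,-0.2,0],[-1,0,0,-0.3,0],[-1,0,0,-0.35,0],[-1,0,0,-0.3,0],[-1,0,0,-0.3,0],[-1,0,0,-0.3,0],[-1,0,0,-0.3,0],[-1,0,0,-0.3,0],[-1,0,0,0,0]]}'; python3 look.py 12; python3 go.py .498 -.2545 .235; python3 - <<'E'
from fit import *
r=load("side12.npz");P=cloud(r)
for n,z0,z1 in(("low",.002,.07),("up",.085,.17)):
    q=near(P,(.588,.0965),.045,z0,z1);print(n,len(q),q[:,2].min().round(4),q[:,2].max().round(4))
q=near(P,(.588,.0965),.05,.049,.062);print("lower collar",circ(q,.032))
c=cv2.resize(cv2.cvtColor(r["frame"],cv2.COLOR_RGB2BGR)[130:260,240:350],None,fx=4,fy=4,interpolation=cv2.INTER_CUBIC);cv2.imwrite("pics/g12.png",c)
E
```

```text
clock: 38.83
tcp_pos: [0.5895, 0.0965, 0.2358]
orientation: [0.001, -0.155, 0.988, -0.0]
wrist_force: [0.2, 0.4, -0.8]
finger_gap: 0.0638
grip_force: 27.6
clock 38.92 tcp [0.5889 0.0964 0.2344] yaw 107.79 gap 0.0641 grip 27.6 F [ 0.2  0.7 -0.8] tilt 0.00 j [ 0.03  0.38 -0.03  1.16  0.   -0.28]
shift now [ 4.84 -7.66 -0.02]
low 685 0.002 0.0658
up 320 0.1202 0.1698
lower collar (array([0.5885, 0.0967, 0.03  ]), np.float64(0.0016))
```

View pics/g12.png

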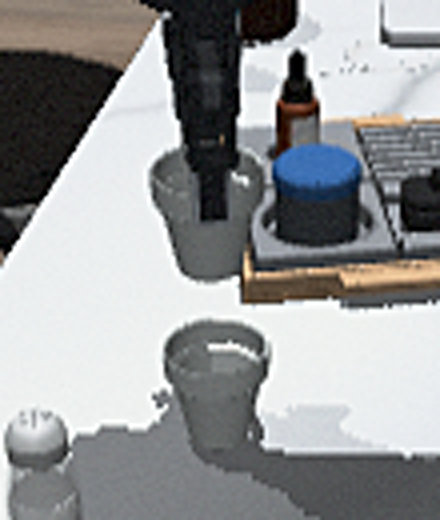

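The top cup came off alone. The lower cup still stands at (.5885,.0967), rim at 65 mm. Carrying the cup to the grid.

```bash
python3 -m handwheel '{"deltas":[[-1,0,0,-0.25,0],[-1,0.2,-0.3,-0.25,0],[-1,0.5,-0.79,0,0],[-1,0.5,-0.79,0,0],[-1,0.5,-0.79,0,0],[-1,0.5,-0.79,0,0],[-1,0.5,-0.79,0,0],[-1,0.5,-0.79,0,0],[-1,0.5,-0.79,0,0],[-1,0.5,-0.79,0,0],[-1,0.45,-0.72,0,0],[-1,0.19,-0.32,0,0],[-1,0,0,0,0],[-1,0,0,0,0]]}'; python3 go.py .498 -.2545 .137; python3 look.py 13; python3 - <<'E'
from fit import *
P=cloud(load("side13.npz"));q=near(P,(.498,-.2545),.05,.11,.19);print(q[:,2].min().round(4))
z0=q[:,2].min();f=q[q[:,2]<z0+.008];print("foot",circ(f,.0195),len(f))
E
```

```text
clock: 40.67
tcp_pos: [0.4982, -0.2536, 0.2546]
orientation: [0.0, -0.155, 0.988, 0.0]
wrist_force: [0.7, 0.6, -0.2]
finger_gap: 0.0637
grip_force: 27.7
clock 40.67 tcp [ 0.4982 -0.2536  0.2546] yaw 107.83 gap 0.0637 grip 27.7 F [ 0.7  0.6 -0.2] tilt 0.03 j [-0.61  0.3  -0.09  1.18  0.   -0.93]
shift now [ 0.01 -0.02  2.94]
0.1387
foot (array([ 0.4986, -0.2548,  0.03  ]), np.float64(0.0014)) 24
```

```bash
python3 -m handwheel '{"deltas":[[-1,0.01,-0.01,0.4,0],[-1,0,0,0.7,0],[-1,0,0,0.7,0],[-1,0,0,0.5,0],[-1,0,0,0.3,0],[-1,0,0,0.15,0],[-1,0,0,0.06,0],[-1,0,0,0,0],[-1,0,0,0,0]]}'; python3 -m handwheel '{"deltas":[[-1,0,0,0.03,0],[-1,0,0,0.03,0],[-1,0,0,0,0],[-1,0,0,0,0]]}'
```

```text
clock: 41.9
tcp_pos: [0.4983, -0.2552, 0.1427]
orientation: [0.0, -0.155, 0.988, -0.0]
wrist_force: [0.3, -0.3, -1.4]
finger_gap: 0.0636
grip_force: 27.7
clock: 42.4
tcp_pos: [0.4979, -0.2549, 0.1397]
orientation: [0.0, -0.155, 0.988, 0.0]
wrist_force: [0.1, -0.6, -0.7]
finger_gap: 0.0637
grip_force: 27.7
```

```bash
python3 -m handwheel '{"deltas":[[-1,0,0,0.025,0],[-1,0,0,0.025,0],[-1,0,0,0,0],[-1,0,0,0,0]]}'
```

```text
clock: 42.9
tcp_pos: [0.4979, -0.2549, 0.1376]
orientation: [-0.0, -0.155, 0.988, 0.0]
wrist_force: [0.4, 0.3, -1.4]
finger_gap: 0.0642
grip_force: 27.7
```

```bash
python3 -m handwheel '{"deltas":[[-1,0,0,0.02,0],[-1,0,0,0.01,0],[-1,0,0,0,0],[-1,0,0,0,0]]}'
```

```text
clock: 43.4
tcp_pos: [0.4982, -0.255, 0.137]
orientation: [0.0, -0.155, 0.988, -0.0]
wrist_force: [-0.9, 1.4, 5.3]
finger_gap: 0.0637
grip_force: 28.1
```

Contact. I release, lift clear and back off.

```bash
python3 -m handwheel '{"deltas":[[0.4,0,0,0,0],[0.6,0,0,0,0],[0.8,0,0,0,0],[1,0,0,0,0],[1,0,0,0,0],[1,0,0,0,0],[1,0,0,-0.3,0],[1,0,0,-0.7,0],[1,0,0,-0.9,0],[1,0,0,-0.9,0],[1,0.5,0.2,0,0],[1,0.9,0,0,0],[1,0.9,0,0,0],[1,0,0.6,0,0],[1,0,0.9,0,0],[1,0,0.9,0,0],[1,0,0.5,0,0],[1,0,0,0,0],[1,0,0,0,0]]}'; python3 look.py 14; python3 go.py .4 -.1 .3; python3 - <<'E'
from fit import *
t,s=load("top14.npz"),load("side14.npz")
def c(r,u0,u1,v0,v1,k): return cv2.resize(cv2.cvtColor(r["frame"],cv2.COLOR_RGB2BGR)[v0:v1,u0:u1],None,fx=k,fy=k,interpolation=cv2.INTER_CUBIC)
a,b=c(t,352,462,140,245,4),c(s,230,390,140,285,4)
im=np.zeros((580,640,3),np.uint8);im[:]=b;cv2.imwrite("pics/f_side.png",im);cv2.imwrite("pics/f_top.png",a)
P=cloud(s)
q=near(P,(.498,-.2545),.05,.075,.1);print("cup rim",np.round(cv2.minEnclosingCircle(q[:,:2].astype(np.float32))[0],4),np.percentile(q[:,2],97))
q=near(P,(.588,.0965),.05,.05,.075);print("lower",np.round(cv2.minEnclosingCircle(q[:,:2].astype(np.float32))[0],4),q[:,2].max())
q=near(P,(.66,.212),.04,.08,.1);print("shaker",q.mean(0))
E
```

```text
clock: 45.78
tcp_pos: [0.3732, -0.1658, 0.2489]
orientation: [0.001, -0.155, 0.988, -0.001]
wrist_force: [1.2, 0.1, 0.6]
finger_gap: 0.0853
grip_force: 0.0
clock 45.88 tcp [ 0.373  -0.1659  0.2486] yaw 107.76 gap 0.0855 grip 0.0 F [ 0.2  0.4 -0.6] tilt 0.04 j [-0.62  0.02 -0.45  1.1  -0.   -0.93]
shift now [-1.15  1.36 -1.29]
cup rim [ 0.501  -0.2547] 0.08692557280014054
lower [0.5869 0.0962] 0.06625022363996413
shaker [0.65907737 0.21960325 0.08617633]
```

View pics/f_side.png

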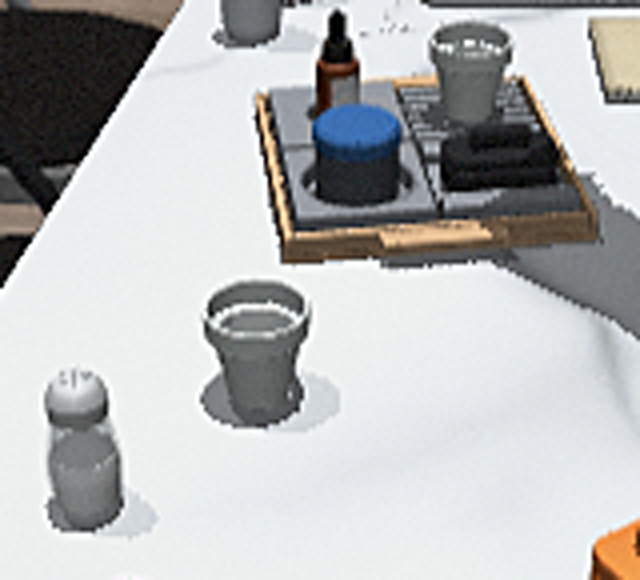

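View pics/f_top.png

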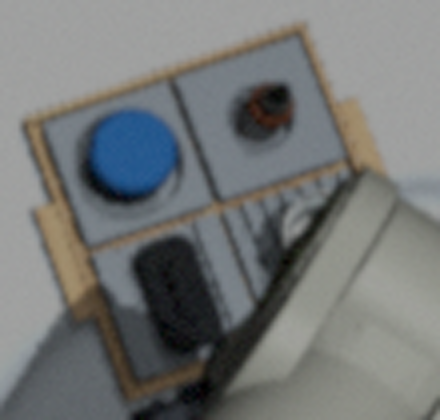

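The side picture shows pot (357,155), bottle (338,70), cleaner (500,158) and cup (470,75) all upright in their inserts. The lower cup (257,350) and shaker (83,450) are unmoved. In the top picture the pot, bottle and cleaner sit centred, and the arm is clear of everything. Handing in.

```bash
python3 -c "from workcell import hand_in; print(hand_in())"
```

```text
the job is handed in; nothing more can be done
None
```

The job is handed in at about 46 s of the 106 s: pot, bottle, cleaner and top cup stand in their inserts within about 2–4 mm of centre by the cameras, and the lower cup and salt shaker were left standing where they were.

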